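# Put the press heads back in their nests

## Task

The changeover at the presses is finished: put each of the four press heads back in the white storage nest whose recess has the shape and size of its foot, upright and sitting flat on the floor of the recess. Set each one down gently, do not drop it or tip it over, and leave the tape roll and the grease jar alone.

Things in the scene. Friction and masses are not known exactly. Their poses are not given: they have to be found in the camera images.
- head_large_round: Press head with a round aluminium foot, 66 mm diameter and 12 mm thick; standing on the foot; a plain steel shank, 24 mm diameter and 40 mm tall, rises from the centre of the foot's top (z 12 to 52 mm) and is what to grip; four small screw heads, 1.2 mm high, on the foot. About 0.15 to 0.35 kg. Origin: centre of the underside, z up along the shank
- head_small_round: Press head with a small round aluminium foot, 42 mm diameter and 12 mm thick; standing on the foot; a plain steel shank, 24 mm diameter and 40 mm tall, rises from the centre of the foot's top (z 12 to 52 mm) and is what to grip; four small screw heads, 1.2 mm high, on the foot. About 0.15 to 0.35 kg. Origin: centre of the underside, z up along the shank
- head_square: Press head with a square aluminium foot, 52 x 52 mm and 12 mm thick, x and y along its sides; standing on the foot; a plain steel shank, 24 mm diameter and 40 mm tall, rises from the centre of the foot's top (z 12 to 52 mm) and is what to grip; four small screw heads, 1.2 mm high, on the foot. About 0.15 to 0.35 kg. Origin: centre of the underside, z up along the shank
- head_bar: Press head with a long rectangular aluminium foot, 84 mm (x) by 32 mm (y) and 12 mm thick; standing on the foot; a plain steel shank, 24 mm diameter and 40 mm tall, rises from the centre of the foot's top (z 12 to 52 mm) and is what to grip; four small screw heads, 1.2 mm high, on the foot. About 0.15 to 0.35 kg. Origin: centre of the underside, z up along the shank
- nest_large_round: White plastic storage nest, a fixed block 118 mm (x) by 98 mm (y), 14 mm high, with a large round recess of 80 mm diameter in its middle, open at the top, 8 mm deep (its flat, dark floor lies 6 mm above the block's underside), with a 2 mm chamfer at the mouth. It takes the head with the foot of the same shape and size, with 7 mm of play on every side. Origin: centre of the block's underside on the bench, z up
- nest_small_round: White plastic storage nest, a fixed block 118 mm (x) by 98 mm (y), 14 mm high, with a small round recess of 56 mm diameter in its middle, open at the top, 8 mm deep (its flat, dark floor lies 6 mm above the block's underside), with a 2 mm chamfer at the mouth. It takes the head with the foot of the same shape and size, with 7 mm of play on every side. Origin: centre of the block's underside on the bench, z up
- nest_square: White plastic storage nest, a fixed block 118 mm (x) by 98 mm (y), 14 mm high, with a square recess, 66 x 66 mm, sides along x and y in its middle, open at the top, 8 mm deep (its flat, dark floor lies 6 mm above the block's underside), with a 2 mm chamfer at the mouth. It takes the head with the foot of the same shape and size, with 7 mm of play on every side. Origin: centre of the block's underside on the bench, z up
- nest_bar: White plastic storage nest, a fixed block 118 mm (x) by 98 mm (y), 14 mm high, with a long rectangular recess, 98 mm (x) by 46 mm (y) in its middle, open at the top, 8 mm deep (its flat, dark floor lies 6 mm above the block's underside), with a 2 mm chamfer at the mouth. It takes the head with the foot of the same shape and size, with 7 mm of play on every side. Origin: centre of the block's underside on the bench, z up
- tape_roll: Bystander: roll of yellow tape lying flat, a ring of 70 mm outer and 50 mm inner diameter, 20 mm high, loose. Origin: centre of its underside
- grease_jar: Bystander: small white jar with a black cap, 54 mm diameter, 60 mm tall, standing loose. Origin: centre of its underside
Mind the look-alikes: they are no part of the job. What is shaped like the head_square but red is not meant.

How it is judged (in metres and radians):
At the end, for the whole second after the job is handed in: Each head sits in its own nest: axis within 12 mm of the nest's centre, underside less than 8.5 mm above the nest's underside (recess floor at 6 mm), upright within 0.06 rad, and at rest (horizontal distance between head_large_round and nest_large_round below 0.012 m and z of head_large_round in the frame of nest_large_round below 0.0085 m and angle between each of head_large_round, head_small_round, head_square, head_bar's own z axis and vertical below 0.06 rad and linear speed of each of head_large_round, head_small_round, head_square, head_bar below 0.02 m/s and angular speed of each of head_large_round, head_small_round, head_square, head_bar below 0.2 rad/s and horizontal distance between head_small_round and nest_small_round below 0.012 m and z of head_small_round in the frame of nest_small_round below 0.0085 m and horizontal distance between head_square and nest_square below 0.012 m and z of head_square in the frame of nest_square below 0.0085 m and horizontal distance between head_bar and nest_bar below 0.012 m and z of head_bar in the frame of nest_bar below 0.0085 m); the robot touches nothing.
It fails at once if the tape roll or the grease jar is moved by more than 25 mm, or the jar is tipped (distance of any of tape_roll, grease_jar from where it was at the start of the episode above 0.025 m or angle between grease_jar's own z axis and vertical above 0.5 rad).
It fails at once if a head is dropped or thrown: it moves faster than 0.7 m/s with no finger on it (a fall of more than 25 mm) ((linear speed of head_large_round above 0.7 m/s and contact force between the fingers and head_large_round below 0.05 N) or (linear speed of head_small_round above 0.7 m/s and contact force between the fingers and head_small_round below 0.05 N) or (linear speed of head_square above 0.7 m/s and contact force between the fingers and head_square below 0.05 N) or (linear speed of head_bar above 0.7 m/s and contact force between the fingers and head_bar below 0.05 N)).
It fails at once if a head is tipped over (angle between any of head_large_round, head_small_round, head_square, head_bar's own z axis and vertical above 0.8 rad).
It also fails if it takes over 96 s, if anything falls off the work surface, if the arm or the gripper's body presses on something with over 40 N, if the wrist force passes 120 N, or if a joint passes its speed limit or range.

## Robot

A 6-joint arm with a two-finger parallel gripper is mounted at the origin on the work surface. World frame = base frame: x ahead of the robot, y to its left, z up, the work surface at z = 0. Lengths are in mm, angles in rad, forces in N, time in s.
With the tool pointing down it reaches from about 350 to 975 mm from the base axis. Payload 7.1 kg.
Tool frame: the origin (TCP) lies on the mounting face of the last link; the fingertips stand 182 mm ahead of it and the grasp point (between the pads) lies 163 mm ahead of it (ctrl.finger_overhang is the distance from the TCP to the fingertips, in mm); z points along the fingers, y is the direction in which the jaws open and shut (so a half turn about z gives the same grasp; the last joint's range is limited). The gripper opens to 88 mm and grips with 3 to 60 N. Pads are 20 mm wide; open, the fingers measure 115 mm over their backs; the gripper's body (75 mm by 178 mm) begins 61 mm behind the grasp point.
Start: joints at [-1.278, 0.423, 1.63, -0, 1.089, -0.019], TCP at [191.751, -594.843, 404.675] pointing down, gripper open.
Joint ranges: [-3, 3], [-0.9, 2.11], [0.09, 2.58], [-1.31, 4.45], [0.11, 2.69], [-2.54, 2.54]. Speed limits (rad/s): [2.39, 2.39, 3.01, 3.14, 3.14, 3.14].

## Interface

Orientations are given as a rotation vector (axis times angle).
In Python, from workcell import ctrl, viewer, recognise gives the robot as it stands.
- The arm moves only by the shell command python3 -m handwheel 'ROWS'. ROWS is JSON, a list of rows, each an object of numbers: "gripper": the closure, from 0 (fully open) to 1 (shut); "tx", "ty", "tz": the shift along the tool's x, y, z in m; "rx", "ry", "rz": the turn, a rotation vector about the tool's x, y, z in degrees. In form: [{"gripper": .., "tx": .., "ty": .., "tz": .., "rx": .., "ry": .., "rz": ..}, ...]. A call has 1 to 8 rows; each row shifts and turns the commanded pose from where the row before left it, along the tool's axes as they then stand; what a row does not reach is not made up. A row lasts 1/8 s, in which the tool goes at most 62.5 mm and 10.7 degrees, less where a joint would pass 70% of its speed; a pose out of reach is approached as far as the arm can. A call with a gripper value outside its range is refused whole. The fingers move at their own pace and stop on an object; the grip force is fixed at half the most. Time passes only in rows, so rows that do not move let the fingers close. It gives the time, the measured TCP pose, the force and the opening at its end, in the units of the state.
- ctrl.get_obs(): the state, without advancing time (a new reading comes with each control period).
- viewer.get_image(name): name is "scene" or "top"; returns a dict with "image" (480x640x3 uint8, red, green, blue), "range_z" (480x640 float32, mm along the optical axis (not along the pixel's ray), 0 where there is no reading), "vfov" (degrees; the focal length in pixels is half the picture's height over the tangent of half this angle, whatever the lens; pixels are square), "cx", "cy" (the principal point, pixels), "extrinsics" (4x4, takes a point from world to camera coordinates). Camera axes: x right, y up, looking along -z (the intrinsics and any distortion apply to the point x, -y, -z); pixel columns grow to the right and rows downward; lengths in mm; the calibration is good to about 2 mm. A picture is of the moment at which its call begins.
- ctrl.close_job(): hands the job in, once; it reports no verdict.
Trained networks look in a picture, given as the dict that the camera call returned (one of the last four; its "shot" number tells which), for a name from the list of things; names that differ only in an ending like _2 or _b are one class to them, and where a whole thing is asked for, a point or a joint stands for the part that bears it (a point fixed in the world has none). Each returns a list of dicts, best first, with "p" (0 to 1); they miss things now and then, are a little off and sometimes report something else, mostly with a low value. They report only what shows in the picture. A call takes as long as a camera call. They do not tell look-alikes from the thing itself.
- recognise(picture, name): "xy" ([column, row] as shares, 0 to 1, of the picture: columns of its width, rows of its height, amid what is visible of it).
The state is a dict: "t": time; "qpos": joint angles; "qvel": joint speeds; "joint_torque": joint torques, N m; "ee_pos": TCP position; "orientation": TCP orientation; "ft_force": force on the tool from outside, world axes, zero at the start; "moment": the same for the moment, N m; "width": finger opening in mm.
Only numpy, scipy, OpenCV 4.12 (cv2) and the standard library are available. Lean on these libraries where they do the work, as an engineer would, in place of code of your own. Each camera call takes 0.05 s, during which the arm holds its last target.

## Working session

There is one attempt and no reset: what is moved stays moved. The work goes in short steps, Python scripts to look and compute and a shell command to move; the robot and the scene stay as the last step left them, time stands still between calls to the robot, and variables do not carry over. Pictures are saved under pics/ and viewed, and the job is handed in when it is done.

```bash
ls; mkdir -p pics
python3 - <<'E'
from workcell import ctrl, viewer, recognise
import cv2, numpy as np, pickle
print(ctrl.get_obs())
for n in("scene","top"):
    d=viewer.get_image(n); cv2.imwrite(f"pics/{n}0.png",d["image"][:,:,::-1]); pickle.dump(d,open(f"{n}0.pkl","wb"))
    print({k:v for k,v in d.items() if k not in("image","range_z")})
    for o in "head_large_round head_small_round head_square head_bar nest_large_round nest_small_round nest_square nest_bar tape_roll grease_jar".split():
        print(n,o,[(np.round(np.array(r["xy"])*[640,480]).astype(int).tolist(),round(r["p"],2)) for r in recognise(d,o)])
E
```

```text
pics
{'t': 0.0, 'qpos': array([-1.27796704e+00,  4.23812478e-01,  1.63068814e+00,  1.62854817e-05,
        1.08856438e+00, -1.89958133e-02]), 'qvel': array([-0.00011551, -0.0001502 ,  0.00066253,  0.0013953 ,  0.00203089,
       -0.00131332]), 'joint_torque': array([-2.74030499e-03, -5.44636381e+01, -2.73669434e+01,  6.42795372e-02,
        2.28550297e-02, -8.41209248e-05]), 'ee_pos': array([ 191.69640966, -594.58506158,  403.91992447]), 'orientation': array([-3.10204490e+00, -4.87593141e-01,  2.93086980e-04]), 'ft_force': array([0.0578683 , 0.74062044, 0.06153434]), 'moment': array([-0.00201858, -0.00964637, -0.00906355]), 'width': 87.82693469230229}
{'vfov': 54.814481680344564, 'cx': 314.03637666983633, 'cy': 244.3498488725667, 'extrinsics': array([[-5.97292085e-01,  8.02023498e-01,  6.88317301e-04,
         3.41922804e+02],
       [-6.19577499e-01, -4.61963448e-01,  6.34597113e-01,
         3.22461234e+02],
       [ 5.09279774e-01,  3.78613367e-01,  7.72842824e-01,
        -1.28912099e+03],
       [ 0.00000000e+00,  0.00000000e+00,  0.00000000e+00,
         1.00000000e+00]]), 'sho
[... 752 characters left out ...]
-5.68988677e+02],
       [-1.18211674e-01,  1.95141048e-03,  9.92986501e-01,
        -1.04401337e+03],
       [ 0.00000000e+00,  0.00000000e+00,  0.00000000e+00,
         1.00000000e+00]]), 'shot': 2}
top head_large_round [([285, 282], 0.89), ([488, 264], 0.46)]
top head_small_round [([158, 260], 0.65)]
top head_square [([257, 166], 0.64), ([264, 210], 0.61), ([302, 210], 0.57)]
top head_bar [([491, 265], 0.56)]
top nest_large_round [([380, 216], 0.86)]
top nest_small_round [([207, 326], 0.97)]
top nest_square [([446, 328], 0.78)]
top nest_bar [([370, 286], 0.82), ([456, 218], 0.62)]
top tape_roll [([199, 211], 0.89), ([263, 209], 0.24)]
top grease_jar [([455, 219], 0.94), ([210, 323], 0.4)]
```

View pics/top0.png

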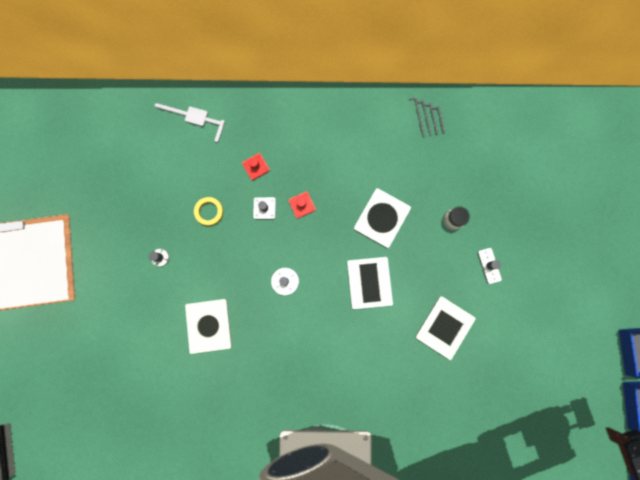

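View pics/scene0.png

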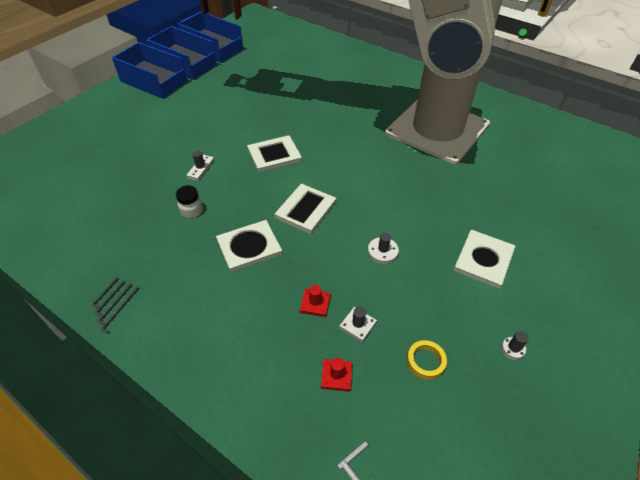

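In the top view, three square-footed heads stand out: red (256,166), red (302,205) and bare aluminium (264,208). The last is head_square. I'll confirm it in a crop while measuring.

```bash
cat > h.py <<'E'
import numpy as np, cv2, pickle
def pts(d):
    """world xyz per pixel from range"""
    f=240/np.tan(np.radians(d["vfov"]/2)); z=d["range_z"].astype(float)
    u,v=np.meshgrid(np.arange(640),np.arange(480))
    c=np.stack([(u-d["cx"])/f*z,-(v-d["cy"])/f*z,-z],-1)
    E=d["extrinsics"]; return (c-E[:3,3])@E[:3,:3]
def plane(d,uv,h):
    f=240/np.tan(np.radians(d["vfov"]/2)); uv=np.asarray(uv,float).reshape(-1,2)
    c=np.stack([(uv[:,0]-d["cx"])/f,-(uv[:,1]-d["cy"])/f,-np.ones(len(uv))],-1)
    E=d["extrinsics"]; r=c@E[:3,:3]; o=-E[:3,:3].T@E[:3,3]
    return (o+r*((h-o[2])/r[:,2])[:,None])[:,:2]
def proj(d,P):
    f=240/np.tan(np.radians(d["vfov"]/2)); E=d["extrinsics"]; c=np.atleast_2d(P)@E[:3,:3].T+E[:3,3]
    return np.stack([d["cx"]+f*c[:,0]/-c[:,2], d["cy"]-f*c[:,1]/-c[:,2]],-1)
E
python3 - <<'E'
from h import *
for n in("top0","scene0"):
    d=pickle.load(open(n+".pkl","rb")); W=pts(d); z=W[...,2]; im=d["image"].astype(int)
    ok=(d["range_z"]>0)&(np.hypot(W[...,0],W[...,1])>250)&(W[...,0]<900)&(abs(W[...,1])<500)&(W[...,0]>0)
    tab=ok&(abs(z)<6); print(n,"table z",np.median(z[tab]))
    m=(ok&(z>5)&(z<75)).astype(np.uint8)
    k,l,s,c=cv2.connectedComponentsWithStats(m)
    for i in range(1,k):
        if s[i,4]<60: continue
        q=l==i; 
        h=np.percentile(z[q],[10,50,98]).round(1)
        (cx,cy),(w,hh),a=cv2.minAreaRect(W[q][:,:2].astype(np.float32))
        hi=q&(z>40)
        t=W[hi&(z>np.percentile(z[q],98)-4)][:,:2].mean(0).round(1) if hi.sum()>5 else ""
        print(c[i].round(),s[i,4],"z",h,"rect",round(cx,1),round(cy,1),round(w,1),round(hh,1),round(a,1),"top",t,"rgb",np.median(im[q],0))
d=pickle.load(open("scene0.pkl","rb"))["image"][270:400,280:450]
d2=pickle.load(open("top0.pkl","rb"))["image"][150:230,230:330]
cv2.imwrite("pics/crop0.png",np.hstack([cv2.resize(d,(480,400),interpolation=2),cv2.resize(d2,(320,400),interpolation=2)])[:,:800,::-1])
E
```

```text
top0 table z 0.09114800186150128
[203. 121.] 354 z [ 7.  11.1 15.9] rect 881.5 327.2 121.1 55.7 56.0 top  rgb [236. 235. 234.]
[255. 166.] 417 z [ 9.5 13.  54.5] rect 758.5 188.0 57.4 52.4 29.0 top [759.4 188.3] rgb [245.  85.  78.]
[382. 218.] 1614 z [ 6.2 12.2 17.8] rect 630.0 -139.2 101.8 122.7 61.4 top  rgb [250. 251. 249.]
[301. 204.] 415 z [ 9.4 12.7 54.3] rect 660.9 68.5 53.0 53.2 26.2 top [660.8  68.3] rgb [250.  97.  90.]
[208. 211.] 364 z [10.5 19.2 23.5] rect 639.9 302.8 68.9 67.6 44.9 top  rgb [249. 242. 123.]
[264. 208.] 434 z [ 9.4 12.9 54.6] rect 650.7 162.5 51.9 52.1 0.7 top [650.3 161.9] rgb [242.5 245.  242. ]
[456. 218.] 469 z [23.9 58.5 63.4] rect 626.1 -316.8 49.9 48.9 78.9 top [ 626.7 -318.2] rgb [69. 74. 70.]
[159. 257.] 254 z [10.2 16.3 55.5] rect 521.6 418.9 37.5 41.0 82.8 top [521.8 420.5] rgb [142.5 154.5 146. ]
[490. 265.] 488 z [ 9.1 12.5 54.3] rect 510.9 -406.2 84.2 32.9 16.8 top [ 511.2 -406.7] rgb [245. 247. 244.]
[369. 282.] 1719 z [ 6.4 12.6 17.6] rect 465.4 -104.5 122.8 99.7 6.5 top  rgb [251. 252. 250.]
[284. 281.] 544 z [ 9.7 12.5 54.6] rect 466.3
[... 902 characters left out ...]
] 648 z [ 9.  12.  52.6] rect 469.0 109.0 62.0 64.6 27.6 top [467.4 108.5] rgb [186. 187. 176.]
[315. 301.] 672 z [ 9.5 12.  52.4] rect 661.6 69.5 52.9 52.4 25.3 top [661.8  69.9] rgb [191.  28.  26.]
[358. 323.] 727 z [ 9.5 12.3 52.6] rect 652.0 164.8 54.3 52.4 0.8 top [651.9 164.4] rgb [171. 172. 162.]
[516. 345.] 521 z [10.  20.4 53. ] rect 525.9 423.2 41.1 36.7 89.8 top [522.7 423.2] rgb [75. 77. 76.]
[427. 360.] 753 z [ 9.2 18.5 21.8] rect 641.5 304.6 70.2 67.8 27.9 top  rgb [219. 192.  55.]
[337. 374.] 861 z [ 9.8 12.2 53. ] rect 760.1 190.3 53.5 52.1 31.3 top [760.6 190.6] rgb [197.  30.  27.]
[352. 461.] 320 z [ 6.5  8.8 12.2] rect 860.0 289.3 59.6 36.8 18.5 top  rgb [171. 171. 168.]
```

View pics/crop0.png

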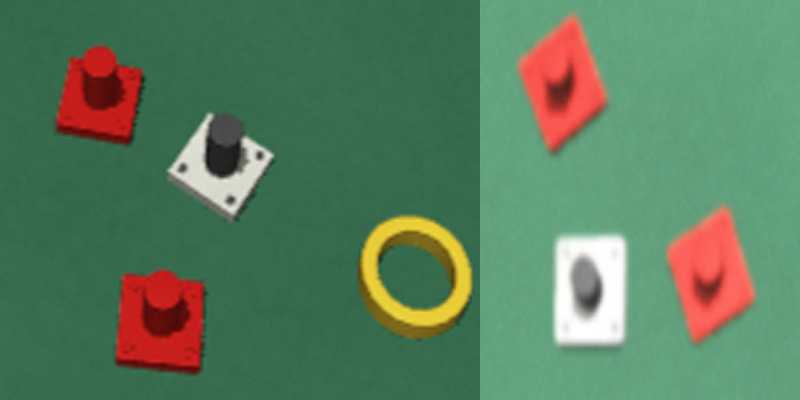

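The crop confirms head_square as the bare aluminium one, with a dark shank and grey foot, at scene (358,323) / top (264,208), which is about (651,163) mm. The two red ones are the look-alikes. I'll take the bar first: align the tool with the world axes, then travel.

```bash
cat >> h.py <<'E'
def go(x,y,z,yaw=0):
    from workcell import ctrl
    from scipy.spatial.transform import Rotation as Ro
    o=ctrl.get_obs(); R=Ro.from_rotvec(o["orientation"]).as_matrix()
    cy=np.degrees(np.arctan2(R[1,0],R[0,0]))
    print("t",round(o["t"],2),"pos",o["ee_pos"].round(1),"yaw",cy.round(2),"tilt",np.degrees(np.arccos(-R[2,2])).round(2),"w",round(o["width"],1),"F",o["ft_force"].round(1))
    print("tool shift m",(R.T@(np.array([x,y,z])-o["ee_pos"])/1000).round(4),"rz deg",round(cy-yaw,2), "(shift in present axes; turn after)")
E
python3 -m handwheel '[{"gripper":0,"rz":9,"tz":0.02},{"rz":8.9,"tz":0.02},{"tz":0}]'
python3 -c "
from h import *
go(511.5,-405,290)"
```

```text
t 1.1 pos [ 191.7 -594.8  404.7] yaw 17.87 tilt 0.0 w 87.5 F [-0.4  1.   0.4]
tool shift m [ 0.3626 -0.0826  0.1147] rz deg 17.87 (shift in present axes; turn after)$[0]: bad value
```

```bash
python3 -m handwheel '[{"gripper":0,"tx":0,"ty":0,"tz":0.02,"rx":0,"ry":0,"rz":9},{"gripper":0,"tx":0,"ty":0,"tz":0.02,"rx":0,"ry":0,"rz":8.9},{"gripper":0,"tx":0,"ty":0,"tz":0,"rx":0,"ry":0,"rz":0}]'
python3 -c "
from h import *
go(511.5,-405,290)"
```

```text
t: 1.48
ee_pos: [191.6, -594.3, 363.3]
orientation: [-3.139, -0.001, 0.001]
ft_force: [-0.2, 0.7, 0.1]
width: 87.5
t 1.48 pos [ 191.6 -594.3  363.3] yaw 0.04 tilt 0.18 w 87.5 F [-0.2  0.7  0.1]
tool shift m [ 0.3201 -0.1889  0.0735] rz deg 0.04 (shift in present axes; turn after)
```

```bash
python3 -m handwheel '[{"gripper":0,"tx":0.04,"ty":-0.0236,"tz":0.009,"rx":0,"ry":0,"rz":0},{"gripper":0,"tx":0.04,"ty":-0.0236,"tz":0.009,"rx":0,"ry":0,"rz":0},{"gripper":0,"tx":0.04,"ty":-0.0236,"tz":0.009,"rx":0,"ry":0,"rz":0},{"gripper":0,"tx":0.04,"ty":-0.0236,"tz":0.009,"rx":0,"ry":0,"rz":0},{"gripper":0,"tx":0.04,"ty":-0.0236,"tz":0.009,"rx":0,"ry":0,"rz":0},{"gripper":0,"tx":0.04,"ty":-0.0236,"tz":0.009,"rx":0,"ry":0,"rz":0},{"gripper":0,"tx":0.04,"ty":-0.0236,"tz":0.009,"rx":0,"ry":0,"rz":0},{"gripper":0,"tx":0.04,"ty":-0.0236,"tz":0.009,"rx":0,"ry":0,"rz":0}]'
python3 -m handwheel '[{"gripper":0,"tx":0,"ty":0,"tz":0.02,"rx":0,"ry":0,"rz":0},{"gripper":0,"tx":0,"ty":0,"tz":0,"rx":0,"ry":0,"rz":0}]'
python3 -c "
from h import *
go(511.5,-405,199)"
```

```text
t: 2.48
ee_pos: [513.5, -405.7, 293.6]
orientation: [3.141, 0.005, 0.002]
ft_force: [-0.2, -0.6, 0.4]
width: 87.7
t: 2.72
ee_pos: [511.2, -405.9, 271.4]
orientation: [-3.14, -0.003, 0.004]
ft_force: [-0.6, 0.8, 0.1]
width: 87.7
t 2.73 pos [ 511.2 -405.9  271.4] yaw 0.11 tilt 0.18 w 87.7 F [-0.6  0.8  0.1]
tool shift m [ 0.0005 -0.0008  0.0724] rz deg 0.11 (shift in present axes; turn after)
```

Good tracking. Next: descend, close, lift.

```bash
python3 -m handwheel '[{"gripper":0,"tx":0,"ty":-0.001,"tz":0.03,"rx":0,"ry":0,"rz":0},{"gripper":0,"tx":0,"ty":0,"tz":0.03,"rx":0,"ry":0,"rz":0},{"gripper":0,"tx":0,"ty":0,"tz":0.012,"rx":0,"ry":0,"rz":0},{"gripper":0,"tx":0,"ty":0,"tz":0,"rx":0,"ry":0,"rz":0},{"gripper":1,"tx":0,"ty":0,"tz":0,"rx":0,"ry":0,"rz":0},{"gripper":1,"tx":0,"ty":0,"tz":0,"rx":0,"ry":0,"rz":0},{"gripper":1,"tx":0,"ty":0,"tz":0,"rx":0,"ry":0,"rz":0},{"gripper":1,"tx":0,"ty":0,"tz":0,"rx":0,"ry":0,"rz":0}]'
python3 -m handwheel '[{"gripper":1,"tx":0,"ty":0,"tz":0,"rx":0,"ry":0,"rz":0},{"gripper":1,"tx":0,"ty":0,"tz":0,"rx":0,"ry":0,"rz":0}]'
python3 -c "
from h import *
go(465,-104,300)"
```

```text
t: 3.72
ee_pos: [512.0, -405.2, 201.0]
orientation: [3.141, -0.001, 0.001]
ft_force: [-0.7, 0.5, -0.4]
width: 51.3
t: 3.98
ee_pos: [511.9, -405.2, 200.6]
orientation: [-3.142, 0.001, 0.0]
ft_force: [-0.9, -0.6, 0.2]
width: 31.5
t 3.98 pos [ 511.9 -405.2  200.6] yaw -0.03 tilt 0.01 w 31.5 F [-0.9 -0.6  0.2]
tool shift m [-0.047  -0.3012 -0.0993] rz deg -0.03 (shift in present axes; turn after)
```

```bash
python3 -m handwheel '[{"gripper":1,"tx":0,"ty":0,"tz":0,"rx":0,"ry":0,"rz":0},{"gripper":1,"tx":0,"ty":0,"tz":0,"rx":0,"ry":0,"rz":0},{"gripper":1,"tx":0,"ty":0,"tz":0,"rx":0,"ry":0,"rz":0},{"gripper":1,"tx":0,"ty":0,"tz":-0.01,"rx":0,"ry":0,"rz":0},{"gripper":1,"tx":0,"ty":0,"tz":-0.03,"rx":0,"ry":0,"rz":0},{"gripper":1,"tx":0,"ty":0,"tz":-0.04,"rx":0,"ry":0,"rz":0},{"gripper":1,"tx":0,"ty":0,"tz":-0.01,"rx":0,"ry":0,"rz":0},{"gripper":1,"tx":0,"ty":0,"tz":0,"rx":0,"ry":0,"rz":0}]'
cat > look.py <<'E'
import sys
from h import *
from workcell import viewer
def look(name,x,y,out,hz=14):
    ims=[]
    for n in("top","scene"):
        d=viewer.get_image(n); pickle.dump(d,open(f"{n}_{name}.pkl","wb"))
        u=proj(d,[x,y,hz])[0].round().astype(int)
        c=d["image"][max(u[1]-60,0):u[1]+60,max(u[0]-60,0):u[0]+60]; ims.append(cv2.resize(c,(400,400),interpolation=2))
    cv2.imwrite(out,np.hstack(ims)[:,:,::-1])
if __name__=="__main__": look(sys.argv[1],float(sys.argv[2]),float(sys.argv[3]),f"pics/{sys.argv[1]}.png",float(sys.argv[4]))
E
python3 look.py bar1 511 -405 100
python3 -c "
from h import *
go(465,-104,290)"
```

```text
t: 4.97
ee_pos: [511.8, -405.1, 291.1]
orientation: [3.141, -0.001, 0.001]
ft_force: [-0.7, -0.3, -1.1]
width: 23.3
t 5.08 pos [ 511.4 -404.8  289.3] yaw -0.04 tilt 0.13 w 23.6 F [-0.5  0.3 -2.2]
tool shift m [-4.650e-02 -3.008e-01 -2.000e-04] rz deg -0.04 (shift in present axes; turn after)
```

View pics/bar1.png

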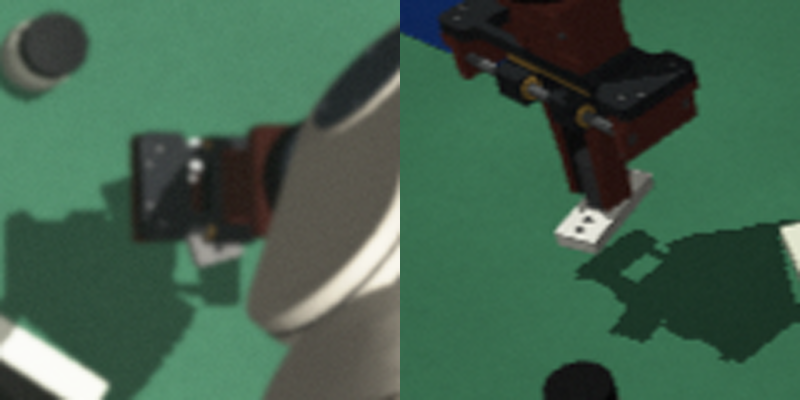

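The bar is held level with its foot about 90 mm up. Next: carry it to nest_bar, then turn it.

```bash
python3 -m handwheel '[{"gripper":1,"tx":-0.003,"ty":-0.02,"tz":0,"rx":0,"ry":0,"rz":0},{"gripper":1,"tx":-0.006,"ty":-0.04,"tz":0,"rx":0,"ry":0,"rz":0},{"gripper":1,"tx":-0.008,"ty":-0.05,"tz":0,"rx":0,"ry":0,"rz":0},{"gripper":1,"tx":-0.008,"ty":-0.05,"tz":0,"rx":0,"ry":0,"rz":0},{"gripper":1,"tx":-0.008,"ty":-0.05,"tz":0,"rx":0,"ry":0,"rz":0},{"gripper":1,"tx":-0.007,"ty":-0.05,"tz":0,"rx":0,"ry":0,"rz":0},{"gripper":1,"tx":-0.005,"ty":-0.03,"tz":0,"rx":0,"ry":0,"rz":0},{"gripper":1,"tx":-0.0015,"ty":-0.011,"tz":0,"rx":0,"ry":0,"rz":0}]'
python3 -m handwheel '[{"gripper":1,"tx":0,"ty":0,"tz":0.02,"rx":0,"ry":0,"rz":5},{"gripper":1,"tx":0,"ty":0,"tz":0.02,"rx":0,"ry":0,"rz":5.3},{"gripper":1,"tx":0,"ty":0,"tz":0.01,"rx":0,"ry":0,"rz":0},{"gripper":1,"tx":0,"ty":0,"tz":0,"rx":0,"ry":0,"rz":0}]'
python3 look.py bar2 465 -104 20
python3 -c "
from h import *
go(465,-104,206,-10.3)"
```

```text
t: 6.08
ee_pos: [464.2, -102.0, 290.0]
orientation: [-3.141, -0.003, 0.004]
ft_force: [0.2, -0.1, -1.6]
width: 23.4
t: 6.58
ee_pos: [465.3, -104.4, 240.0]
orientation: [-3.129, 0.281, 0.003]
ft_force: [-0.6, 0.3, -2.2]
width: 23.3
t 6.67 pos [ 465.7 -104.4  240.9] yaw -10.29 tilt 0.01 w 23.2 F [ 0.1  0.5 -1.8]
tool shift m [-0.0008 -0.0003  0.0349] rz deg 0.01 (shift in present axes; turn after)
```

View pics/bar2.png

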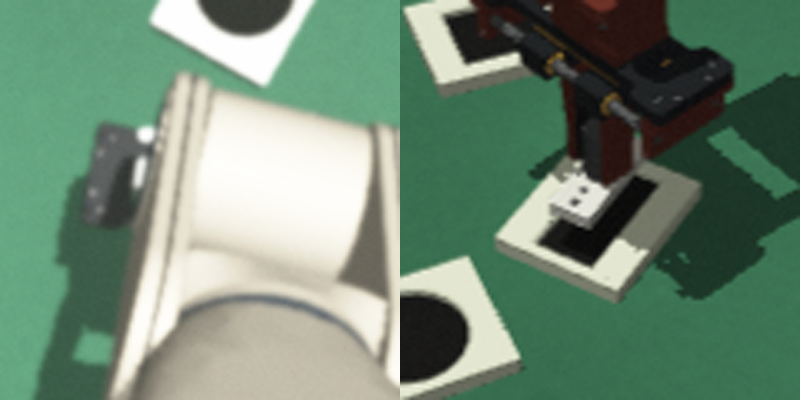

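The bar is aligned over the recess. Lowering, with the last few millimetres slow.

```bash
python3 -m handwheel '[{"gripper":1,"tx":0,"ty":0,"tz":0.015,"rx":0,"ry":0,"rz":0},{"gripper":1,"tx":0,"ty":0,"tz":0.01,"rx":0,"ry":0,"rz":0},{"gripper":1,"tx":0,"ty":0,"tz":0.005,"rx":0,"ry":0,"rz":0},{"gripper":1,"tx":0,"ty":0,"tz":0.002,"rx":0,"ry":0,"rz":0},{"gripper":1,"tx":0,"ty":0,"tz":0.001,"rx":0,"ry":0,"rz":0},{"gripper":1,"tx":0,"ty":0,"tz":0.001,"rx":0,"ry":0,"rz":0},{"gripper":1,"tx":0,"ty":0,"tz":0,"rx":0,"ry":0,"rz":0}]'
python3 -c "
from h import *
go(465,-104,206.6,-10.3)"
```

```text
t: 7.55
ee_pos: [465.6, -104.2, 206.8]
orientation: [3.129, -0.283, 0.0]
ft_force: [-0.3, 0.8, -1.7]
width: 23.6
t 7.55 pos [ 465.6 -104.2  206.8] yaw -10.33 tilt 0.02 w 23.6 F [-0.3  0.8 -1.7]
tool shift m [-0.0006 -0.0001  0.0002] rz deg -0.03 (shift in present axes; turn after)
```

```bash
python3 -m handwheel '[{"gripper":1,"tx":0,"ty":0,"tz":0.0005,"rx":0,"ry":0,"rz":0},{"gripper":1,"tx":0,"ty":0,"tz":0.0005,"rx":0,"ry":0,"rz":0},{"gripper":1,"tx":0,"ty":0,"tz":0,"rx":0,"ry":0,"rz":0}]'
```

```text
t: 7.92
ee_pos: [465.7, -104.3, 206.6]
orientation: [3.129, -0.283, 0.001]
ft_force: [-3.2, 0.4, 10.9]
width: 23.5
```

Contact confirmed (about 12 N). Release, and lift once clear.

```bash
python3 -m handwheel '[{"gripper":0.2,"tx":0,"ty":0,"tz":0,"rx":0,"ry":0,"rz":0},{"gripper":0.2,"tx":0,"ty":0,"tz":0,"rx":0,"ry":0,"rz":0},{"gripper":0.2,"tx":0,"ty":0,"tz":0,"rx":0,"ry":0,"rz":0},{"gripper":0.2,"tx":0,"ty":0,"tz":0,"rx":0,"ry":0,"rz":0},{"gripper":0.2,"tx":0,"ty":0,"tz":-0.02,"rx":0,"ry":0,"rz":0},{"gripper":0.2,"tx":0,"ty":0,"tz":-0.04,"rx":0,"ry":0,"rz":0},{"gripper":0.2,"tx":0,"ty":0,"tz":-0.04,"rx":0,"ry":0,"rz":-5},{"gripper":0.2,"tx":0,"ty":0,"tz":0,"rx":0,"ry":0,"rz":-5.3}]'
python3 look.py bar3 465 -104 20
python3 -c "
from h import *
go(467.5,107.5,300)"
```

```text
t: 8.93
ee_pos: [466.5, -104.5, 308.5]
orientation: [3.14, 0.004, 0.009]
ft_force: [-0.5, -0.8, 0.5]
width: 70.6
t 9.03 pos [ 465.6 -104.2  306.4] yaw 0.0 tilt 0.08 w 70.4 F [-0.1  0.3 -0.2]
tool shift m [ 0.0019 -0.2117  0.0063] rz deg 0.0 (shift in present axes; turn after)
```

View pics/bar3.png

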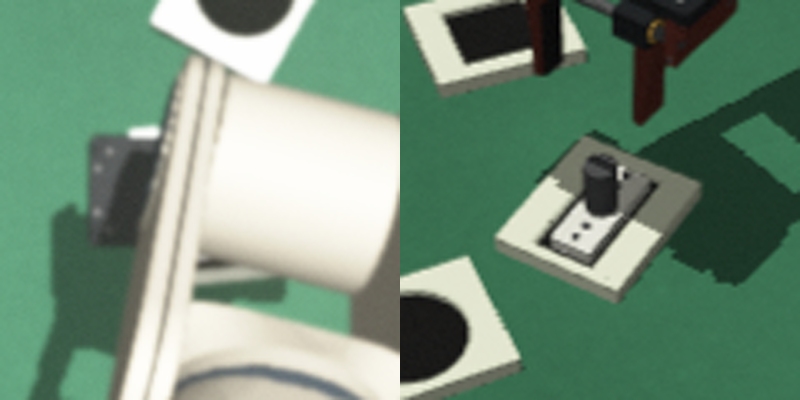

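The bar sits flat in its recess. Next: head_large_round.

```bash
python3 -m handwheel '[{"gripper":0.2,"tx":0,"ty":-0.03,"tz":0,"rx":0,"ry":0,"rz":0},{"gripper":0.2,"tx":0.002,"ty":-0.05,"tz":0,"rx":0,"ry":0,"rz":0},{"gripper":0.2,"tx":0,"ty":-0.05,"tz":0,"rx":0,"ry":0,"rz":0},{"gripper":0.2,"tx":0,"ty":-0.05,"tz":0.01,"rx":0,"ry":0,"rz":0},{"gripper":0.2,"tx":0,"ty":-0.0317,"tz":0.02,"rx":0,"ry":0,"rz":0},{"gripper":0.2,"tx":0,"ty":0,"tz":0.03,"rx":0,"ry":0,"rz":0},{"gripper":0.2,"tx":0,"ty":0,"tz":0,"rx":0,"ry":0,"rz":0}]'
python3 -c "
from h import *
go(467.5,107.5,200)"
```

```text
t: 9.9
ee_pos: [466.5, 107.7, 243.6]
orientation: [3.14, -0.002, -0.009]
ft_force: [-0.5, -0.5, 0.3]
width: 70.0
t 9.9 pos [466.5 107.7 243.6] yaw -0.07 tilt 0.33 w 70.0 F [-0.5 -0.5  0.3]
tool shift m [0.0013 0.0001 0.0436] rz deg -0.07 (shift in present axes; turn after)
```

```bash
python3 -m handwheel '[{"gripper":0.2,"tx":0.0005,"ty":0,"tz":0.025,"rx":0,"ry":0,"rz":0},{"gripper":0.2,"tx":0,"ty":0,"tz":0.018,"rx":0,"ry":0,"rz":0},{"gripper":1,"tx":0,"ty":0,"tz":0,"rx":0,"ry":0,"rz":0},{"gripper":1,"tx":0,"ty":0,"tz":0,"rx":0,"ry":0,"rz":0},{"gripper":1,"tx":0,"ty":0,"tz":0,"rx":0,"ry":0,"rz":0},{"gripper":1,"tx":0,"ty":0,"tz":0,"rx":0,"ry":0,"rz":0},{"gripper":1,"tx":0,"ty":0,"tz":0,"rx":0,"ry":0,"rz":0},{"gripper":1,"tx":0,"ty":0,"tz":0,"rx":0,"ry":0,"rz":0}]'
python3 -m handwheel '[{"gripper":1,"tx":0,"ty":0,"tz":0,"rx":0,"ry":0,"rz":0},{"gripper":1,"tx":0,"ty":0,"tz":0,"rx":0,"ry":0,"rz":0}]'
python3 -c "
from h import *
go(630,-137,300)"
```

```text
t: 10.9
ee_pos: [468.3, 107.4, 203.1]
orientation: [3.141, -0.001, 0.001]
ft_force: [-0.1, -1.7, 5.6]
width: 23.6
t: 11.15
ee_pos: [468.3, 107.4, 203.1]
orientation: [3.141, -0.001, 0.001]
ft_force: [-0.6, -1.5, 6.2]
width: 23.7
t 11.15 pos [468.3 107.4 203.1] yaw -0.02 tilt 0.02 w 23.7 F [-0.6 -1.5  6.2]
tool shift m [ 0.1618  0.2443 -0.0968] rz deg -0.02 (shift in present axes; turn after)
```

```bash
python3 -m handwheel '[{"gripper":1,"tx":0,"ty":0,"tz":-0.01,"rx":0,"ry":0,"rz":0},{"gripper":1,"tx":0,"ty":0,"tz":-0.03,"rx":0,"ry":0,"rz":0},{"gripper":1,"tx":0.006,"ty":0.01,"tz":-0.04,"rx":0,"ry":0,"rz":0},{"gripper":1,"tx":0.02,"ty":0.03,"tz":-0.01,"rx":0,"ry":0,"rz":0},{"gripper":1,"tx":0.03,"ty":0.045,"tz":0,"rx":0,"ry":0,"rz":0},{"gripper":1,"tx":0.033,"ty":0.05,"tz":0,"rx":0,"ry":0,"rz":0},{"gripper":1,"tx":0.033,"ty":0.05,"tz":0,"rx":0,"ry":0,"rz":0},{"gripper":1,"tx":0.025,"ty":0.037,"tz":0,"rx":0,"ry":0,"rz":0}]'
python3 -m handwheel '[{"gripper":1,"tx":0.012,"ty":0.017,"tz":0.005,"rx":0,"ry":0,"rz":0},{"gripper":1,"tx":0.003,"ty":0.0053,"tz":0.02,"rx":0,"ry":0,"rz":0},{"gripper":1,"tx":0,"ty":0,"tz":0.02,"rx":0,"ry":0,"rz":0},{"gripper":1,"tx":0,"ty":0,"tz":0,"rx":0,"ry":0,"rz":0}]'
python3 look.py lr2 630 -137 20
python3 -c "
from h import *
go(630,-137,209.1)"
```

```text
t: 12.15
ee_pos: [615.9, -116.7, 293.0]
orientation: [-3.142, 0.003, -0.0]
ft_force: [0.3, 0.3, -2.6]
width: 23.7
t: 12.65
ee_pos: [628.2, -135.3, 244.6]
orientation: [-3.14, -0.001, 0.01]
ft_force: [0.0, 0.9, -2.3]
width: 23.4
t 12.75 pos [ 629.6 -135.8  247. ] yaw 0.04 tilt 0.1 w 23.4 F [-0.5 -0.2 -2.1]
tool shift m [0.0005 0.0012 0.0379] rz deg 0.04 (shift in present axes; turn after)
```

View pics/lr2.png

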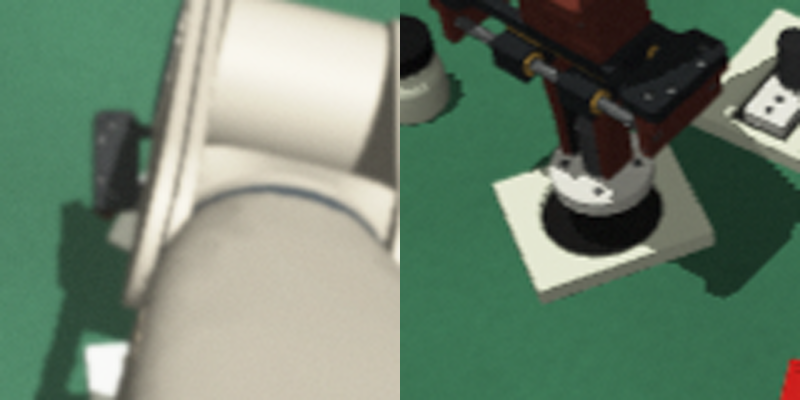

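The large round head is level and centred above its recess. Lowering.

```bash
python3 -m handwheel '[{"gripper":1,"tx":0,"ty":0.001,"tz":0.015,"rx":0,"ry":0,"rz":0},{"gripper":1,"tx":0,"ty":0,"tz":0.012,"rx":0,"ry":0,"rz":0},{"gripper":1,"tx":0,"ty":0,"tz":0.005,"rx":0,"ry":0,"rz":0},{"gripper":1,"tx":0,"ty":0,"tz":0.002,"rx":0,"ry":0,"rz":0},{"gripper":1,"tx":0,"ty":0,"tz":0.001,"rx":0,"ry":0,"rz":0},{"gripper":1,"tx":0,"ty":0,"tz":0.001,"rx":0,"ry":0,"rz":0},{"gripper":1,"tx":0,"ty":0,"tz":0.0005,"rx":0,"ry":0,"rz":0},{"gripper":1,"tx":0,"ty":0,"tz":0,"rx":0,"ry":0,"rz":0}]'
python3 -c "
from h import *
go(630,-137,209.1)"
```

```text
t: 13.75
ee_pos: [630.1, -137.9, 211.3]
orientation: [3.142, -0.001, 0.0]
ft_force: [-0.4, -0.1, -2.2]
width: 23.5
t 13.75 pos [ 630.1 -137.9  211.3] yaw -0.03 tilt 0.01 w 23.5 F [-0.4 -0.1 -2.2]
tool shift m [-0.0001 -0.0009  0.0022] rz deg -0.03 (shift in present axes; turn after)
```

```bash
python3 -m handwheel '[{"gripper":1,"tx":0,"ty":0,"tz":0.001,"rx":0,"ry":0,"rz":0},{"gripper":1,"tx":0,"ty":0,"tz":0.001,"rx":0,"ry":0,"rz":0},{"gripper":1,"tx":0,"ty":0,"tz":0.0005,"rx":0,"ry":0,"rz":0},{"gripper":1,"tx":0,"ty":0,"tz":0,"rx":0,"ry":0,"rz":0}]'
```

```text
t: 14.25
ee_pos: [630.0, -137.9, 209.1]
orientation: [3.142, -0.001, 0.0]
ft_force: [-3.1, 0.8, 4.7]
width: 23.4
```

Contact. Release and lift.

```bash
python3 -m handwheel '[{"gripper":0.2,"tx":0,"ty":0,"tz":0,"rx":0,"ry":0,"rz":0},{"gripper":0.2,"tx":0,"ty":0,"tz":0,"rx":0,"ry":0,"rz":0},{"gripper":0.2,"tx":0,"ty":0,"tz":0,"rx":0,"ry":0,"rz":0},{"gripper":0.2,"tx":0,"ty":0,"tz":0,"rx":0,"ry":0,"rz":0},{"gripper":0.2,"tx":0,"ty":0,"tz":-0.02,"rx":0,"ry":0,"rz":0},{"gripper":0.2,"tx":0,"ty":0,"tz":-0.04,"rx":0,"ry":0,"rz":0},{"gripper":0.2,"tx":0,"ty":0,"tz":-0.03,"rx":0,"ry":0,"rz":0},{"gripper":0.2,"tx":0,"ty":0,"tz":0,"rx":0,"ry":0,"rz":0}]'
python3 look.py lr3 630 -137 20
python3 -c "
from h import *
go(651.3,163.3,300)"
```

```text
t: 15.25
ee_pos: [631.1, -138.2, 302.6]
orientation: [3.14, -0.001, 0.01]
ft_force: [-0.4, -0.2, -0.1]
width: 70.3
t 15.35 pos [ 629.9 -137.9  299.2] yaw -0.03 tilt 0.04 w 70.1 F [-0.8  0.1 -0.9]
tool shift m [ 0.0213 -0.3012 -0.0008] rz deg -0.03 (shift in present axes; turn after)
```

View pics/lr3.png

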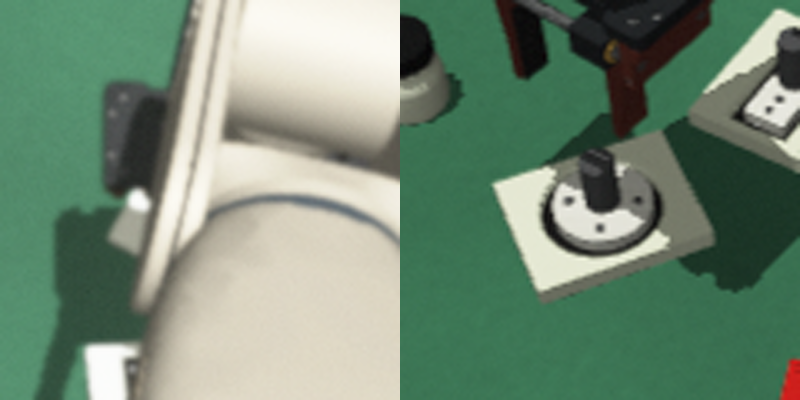

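Large round is seated and centred. Next: the aluminium head_square.

```bash
python3 -m handwheel '[{"gripper":0.2,"tx":0.002,"ty":-0.03,"tz":0,"rx":0,"ry":0,"rz":0},{"gripper":0.2,"tx":0.003,"ty":-0.05,"tz":0,"rx":0,"ry":0,"rz":0},{"gripper":0.2,"tx":0.004,"ty":-0.055,"tz":0,"rx":0,"ry":0,"rz":0},{"gripper":0.2,"tx":0.004,"ty":-0.055,"tz":0,"rx":0,"ry":0,"rz":0},{"gripper":0.2,"tx":0.004,"ty":-0.055,"tz":0,"rx":0,"ry":0,"rz":0},{"gripper":0.2,"tx":0.003,"ty":-0.04,"tz":0.01,"rx":0,"ry":0,"rz":0},{"gripper":0.2,"tx":0.0013,"ty":-0.0162,"tz":0.02,"rx":0,"ry":0,"rz":0},{"gripper":0.2,"tx":0,"ty":0,"tz":0.02,"rx":0,"ry":0,"rz":0}]'
python3 -m handwheel '[{"gripper":0.2,"tx":0,"ty":0,"tz":0,"rx":0,"ry":0,"rz":0},{"gripper":0.2,"tx":0,"ty":0,"tz":0,"rx":0,"ry":0,"rz":0}]'
python3 -c "
from h import *
go(651.3,163.3,200.5)"
```

```text
t: 16.35
ee_pos: [650.9, 163.6, 246.3]
orientation: [3.141, 0.001, -0.003]
ft_force: [-0.9, 0.1, 1.3]
width: 69.8
t: 16.6
ee_pos: [651.7, 161.7, 248.4]
orientation: [3.141, -0.004, -0.001]
ft_force: [0.2, 0.5, 0.5]
width: 70.4
t 16.6 pos [651.7 161.7 248.4] yaw -0.14 tilt 0.04 w 70.4 F [0.2 0.5 0.5]
tool shift m [-0.0004 -0.0016  0.0479] rz deg -0.14 (shift in present axes; turn after)
```

```bash
python3 -m handwheel '[{"gripper":0.2,"tx":0,"ty":-0.0015,"tz":0.028,"rx":0,"ry":0,"rz":0},{"gripper":0.2,"tx":0,"ty":0,"tz":0.019,"rx":0,"ry":0,"rz":0},{"gripper":1,"tx":0,"ty":0,"tz":0,"rx":0,"ry":0,"rz":0},{"gripper":1,"tx":0,"ty":0,"tz":0,"rx":0,"ry":0,"rz":0},{"gripper":1,"tx":0,"ty":0,"tz":0,"rx":0,"ry":0,"rz":0},{"gripper":1,"tx":0,"ty":0,"tz":0,"rx":0,"ry":0,"rz":0},{"gripper":1,"tx":0,"ty":0,"tz":0,"rx":0,"ry":0,"rz":0},{"gripper":1,"tx":0,"ty":0,"tz":0,"rx":0,"ry":0,"rz":0}]'
python3 -m handwheel '[{"gripper":1,"tx":0,"ty":0,"tz":0,"rx":0,"ry":0,"rz":0},{"gripper":1,"tx":0,"ty":0,"tz":0,"rx":0,"ry":0,"rz":0}]'
python3 -c "
from h import *
go(357,-290,300)"
```

```text
t: 17.6
ee_pos: [651.7, 164.6, 202.2]
orientation: [3.141, -0.001, 0.001]
ft_force: [-1.3, -2.3, 4.7]
width: 23.1
t: 17.85
ee_pos: [651.7, 164.6, 202.2]
orientation: [3.141, -0.001, 0.001]
ft_force: [-1.0, -2.8, 5.9]
width: 23.5
t 17.85 pos [651.7 164.6 202.2] yaw -0.03 tilt 0.03 w 23.5 F [-1.  -2.8  5.9]
tool shift m [-0.2944  0.4548 -0.0979] rz deg -0.03 (shift in present axes; turn after)
```

```bash
python3 -m handwheel '[{"gripper":1,"tx":0,"ty":0,"tz":-0.01,"rx":0,"ry":0,"rz":0},{"gripper":1,"tx":0,"ty":0,"tz":-0.03,"rx":0,"ry":0,"rz":0},{"gripper":1,"tx":-0.006,"ty":0.01,"tz":-0.04,"rx":0,"ry":0,"rz":0},{"gripper":1,"tx":-0.018,"ty":0.028,"tz":-0.025,"rx":0,"ry":0,"rz":0},{"gripper":1,"tx":-0.028,"ty":0.043,"tz":0,"rx":0,"ry":0,"rz":0},{"gripper":1,"tx":-0.03,"ty":0.047,"tz":0,"rx":0,"ry":0,"rz":0},{"gripper":1,"tx":-0.03,"ty":0.047,"tz":0,"rx":0,"ry":0,"rz":0},{"gripper":1,"tx":-0.03,"ty":0.047,"tz":0,"rx":0,"ry":0,"rz":0}]'
python3 -m handwheel '[{"gripper":1,"tx":-0.03,"ty":0.047,"tz":0,"rx":0,"ry":0,"rz":0},{"gripper":1,"tx":-0.03,"ty":0.047,"tz":0,"rx":0,"ry":0,"rz":0},{"gripper":1,"tx":-0.03,"ty":0.047,"tz":0,"rx":0,"ry":0,"rz":0},{"gripper":1,"tx":-0.028,"ty":0.043,"tz":0,"rx":0,"ry":0,"rz":0},{"gripper":1,"tx":-0.02,"ty":0.03,"tz":0,"rx":0,"ry":0,"rz":0},{"gripper":1,"tx":-0.011,"ty":0.015,"tz":0,"rx":0,"ry":0,"rz":0},{"gripper":1,"tx":-0.0034,"ty":0.0038,"tz":0,"rx":0,"ry":0,"rz":0}]'
python3 -m handwheel '[{"gripper":1,"tx":0,"ty":0,"tz":0.01,"rx":0,"ry":0,"rz":6.5},{"gripper":1,"tx":0,"ty":0,"tz":0.02,"rx":0,"ry":0,"rz":8},{"gripper":1,"tx":0,"ty":0,"tz":0.02,"rx":0,"ry":0,"rz":8},{"gripper":1,"tx":0,"ty":0,"tz":0.01,"rx":0,"ry":0,"rz":6},{"gripper":1,"tx":0,"ty":0,"tz":0,"rx":0,"ry":0,"rz":4},{"gripper":1,"tx":0,"ty":0,"tz":0,"rx":0,"ry":0,"rz":0}]'
python3 look.py sq2 357 -290 20
python3 -c "
from h import *
go(357,-290,208.2,-32.5)"
```

```text
t: 18.85
ee_pos: [508.2, -58.1, 307.0]
orientation: [-3.141, 0.0, -0.001]
ft_force: [0.9, -0.8, -1.6]
width: 23.1
t: 19.73
ee_pos: [356.3, -290.4, 306.9]
orientation: [-3.142, 0.004, -0.001]
ft_force: [-0.6, -0.1, -1.4]
width: 23.4
t: 20.48
ee_pos: [357.3, -289.2, 246.6]
orientation: [-3.016, 0.878, 0.0]
ft_force: [-0.6, -0.0, -2.0]
width: 23.5
t 20.57 pos [ 357.2 -289.5  246.8] yaw -32.41 tilt 0.02 w 23.6 F [ 0.2  0.1 -1.4]
tool shift m [0.0001 0.0006 0.0386] rz deg 0.09 (shift in present axes; turn after)
```

View pics/sq2.png

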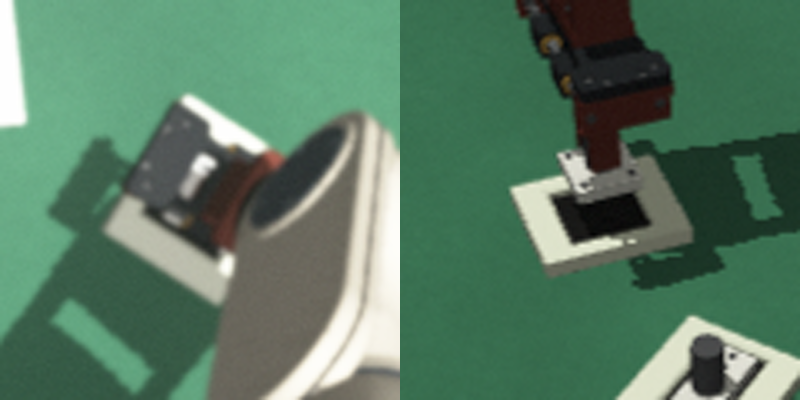

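The square is turned in line with its recess and above it. Lowering.

```bash
python3 -m handwheel '[{"gripper":1,"tx":0,"ty":0,"tz":0.015,"rx":0,"ry":0,"rz":0},{"gripper":1,"tx":0,"ty":0,"tz":0.012,"rx":0,"ry":0,"rz":0},{"gripper":1,"tx":0,"ty":0,"tz":0.005,"rx":0,"ry":0,"rz":0},{"gripper":1,"tx":0,"ty":0,"tz":0.003,"rx":0,"ry":0,"rz":0},{"gripper":1,"tx":0,"ty":0,"tz":0.001,"rx":0,"ry":0,"rz":0},{"gripper":1,"tx":0,"ty":0,"tz":0.001,"rx":0,"ry":0,"rz":0},{"gripper":1,"tx":0,"ty":0,"tz":0,"rx":0,"ry":0,"rz":0},{"gripper":1,"tx":0,"ty":0,"tz":0,"rx":0,"ry":0,"rz":0}]'
```

```text
t: 21.58
ee_pos: [356.9, -289.9, 209.8]
orientation: [3.016, -0.88, 0.001]
ft_force: [0.2, -0.6, -2.1]
width: 23.6
```

```bash
python3 -m handwheel '[{"gripper":1,"tx":0,"ty":0,"tz":0.001,"rx":0,"ry":0,"rz":0},{"gripper":1,"tx":0,"ty":0,"tz":0.0005,"rx":0,"ry":0,"rz":0},{"gripper":1,"tx":0,"ty":0,"tz":0.0005,"rx":0,"ry":0,"rz":0},{"gripper":1,"tx":0,"ty":0,"tz":0,"rx":0,"ry":0,"rz":0}]'
```

```text
t: 22.08
ee_pos: [356.8, -289.8, 208.2]
orientation: [3.016, -0.88, 0.0]
ft_force: [-1.8, 1.0, 6.9]
width: 23.4
```

```bash
python3 -m handwheel '[{"gripper":0.2,"tx":0,"ty":0,"tz":0,"rx":0,"ry":0,"rz":0},{"gripper":0.2,"tx":0,"ty":0,"tz":0,"rx":0,"ry":0,"rz":0},{"gripper":0.2,"tx":0,"ty":0,"tz":0,"rx":0,"ry":0,"rz":0},{"gripper":0.2,"tx":0,"ty":0,"tz":0,"rx":0,"ry":0,"rz":0},{"gripper":0.2,"tx":0,"ty":0,"tz":-0.02,"rx":0,"ry":0,"rz":0},{"gripper":0.2,"tx":0,"ty":0,"tz":-0.04,"rx":0,"ry":0,"rz":0},{"gripper":0.2,"tx":0,"ty":0,"tz":-0.04,"rx":0,"ry":0,"rz":-6},{"gripper":0.2,"tx":0,"ty":0,"tz":0,"rx":0,"ry":0,"rz":-8}]'
python3 -m handwheel '[{"gripper":0.2,"tx":0,"ty":0,"tz":0,"rx":0,"ry":0,"rz":-8},{"gripper":0.2,"tx":0,"ty":0,"tz":0,"rx":0,"ry":0,"rz":-8},{"gripper":0.2,"tx":0,"ty":0,"tz":0,"rx":0,"ry":0,"rz":-2.5},{"gripper":0.2,"tx":0,"ty":0,"tz":0,"rx":0,"ry":0,"rz":0}]'
python3 look.py sq3 357 -290 20
python3 -c "
from h import *
go(522.3,422,310)"
```

```text
t: 23.08
ee_pos: [357.6, -290.5, 310.4]
orientation: [3.099, -0.499, 0.008]
ft_force: [-0.1, -0.1, 0.1]
width: 70.1
t: 23.58
ee_pos: [356.8, -289.8, 307.6]
orientation: [-3.141, 0.002, 0.0]
ft_force: [0.7, -1.4, -1.0]
width: 70.2
t 23.68 pos [ 356.8 -289.8  307.6] yaw -0.09 tilt 0.01 w 70.3 F [-0.   0.7 -1.1]
tool shift m [ 0.1644 -0.7121 -0.0023] rz deg -0.09 (shift in present axes; turn after)
```

View pics/sq3.png

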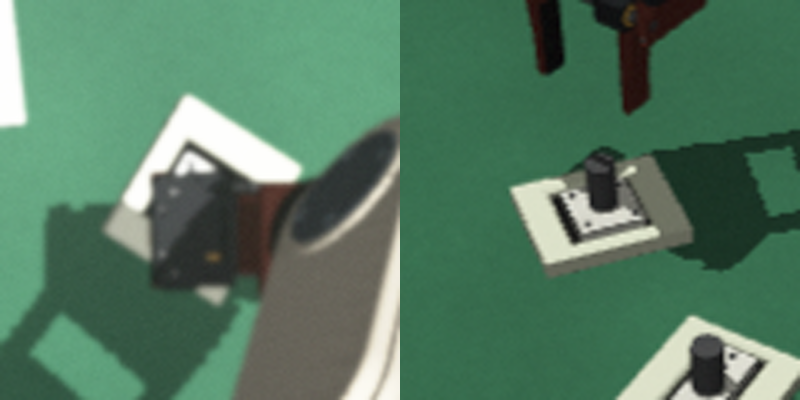

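The square is seated in its recess, slightly off centre but within the play. Last: head_small_round.

```bash
python3 -m handwheel '[{"gripper":0.2,"tx":0.006,"ty":-0.026,"tz":0,"rx":0,"ry":0,"rz":0},{"gripper":0.2,"tx":0.0115,"ty":-0.05,"tz":0,"rx":0,"ry":0,"rz":0},{"gripper":0.2,"tx":0.0115,"ty":-0.05,"tz":0,"rx":0,"ry":0,"rz":0},{"gripper":0.2,"tx":0.0115,"ty":-0.05,"tz":0,"rx":0,"ry":0,"rz":0},{"gripper":0.2,"tx":0.0115,"ty":-0.05,"tz":0,"rx":0,"ry":0,"rz":0},{"gripper":0.2,"tx":0.0115,"ty":-0.05,"tz":0,"rx":0,"ry":0,"rz":0},{"gripper":0.2,"tx":0.0115,"ty":-0.05,"tz":0,"rx":0,"ry":0,"rz":0},{"gripper":0.2,"tx":0.0115,"ty":-0.05,"tz":0,"rx":0,"ry":0,"rz":0}]'
python3 -m handwheel '[{"gripper":0.2,"tx":0.0115,"ty":-0.05,"tz":0,"rx":0,"ry":0,"rz":0},{"gripper":0.2,"tx":0.0115,"ty":-0.05,"tz":0,"rx":0,"ry":0,"rz":0},{"gripper":0.2,"tx":0.0115,"ty":-0.05,"tz":0,"rx":0,"ry":0,"rz":0},{"gripper":0.2,"tx":0.0115,"ty":-0.05,"tz":0,"rx":0,"ry":0,"rz":0},{"gripper":0.2,"tx":0.0115,"ty":-0.05,"tz":0,"rx":0,"ry":0,"rz":0},{"gripper":0.2,"tx":0.0115,"ty":-0.05,"tz":0.01,"rx":0,"ry":0,"rz":0},{"gripper":0.2,"tx":0.0089,"ty":-0.0361,"tz":0.02,"rx":0,"ry":0,"rz":0},{"gripper":0.2,"tx":0,"ty":0,"tz":0.02,"rx":0,"ry":0,"rz":0}]'
python3 -m handwheel '[{"gripper":0.2,"tx":0,"ty":0,"tz":0.01,"rx":0,"ry":0,"rz":0},{"gripper":0.2,"tx":0,"ty":0,"tz":0,"rx":0,"ry":0,"rz":0},{"gripper":0.2,"tx":0,"ty":0,"tz":0,"rx":0,"ry":0,"rz":0}]'
python3 -c "
from h import *
go(522.3,422,200.5)"
```

```text
t: 24.68
ee_pos: [443.8, 87.9, 307.8]
orientation: [-3.142, 0.002, -0.001]
ft_force: [0.1, -1.1, 0.8]
width: 70.2
t: 25.68
ee_pos: [521.8, 424.5, 256.9]
orientation: [-3.14, -0.002, -0.002]
ft_force: [1.0, -0.7, -0.1]
width: 70.3
t: 26.05
ee_pos: [522.0, 421.4, 248.4]
orientation: [-3.141, 0.003, -0.001]
ft_force: [0.0, -0.4, -0.2]
width: 70.2
t 26.05 pos [522.  421.4 248.4] yaw -0.1 tilt 0.04 w 70.2 F [ 0.  -0.4 -0.2]
tool shift m [ 0.0003 -0.0005  0.0479] rz deg -0.1 (shift in present axes; turn after)
```

```bash
python3 -m handwheel '[{"gripper":0.2,"tx":0,"ty":-0.0005,"tz":0.028,"rx":0,"ry":0,"rz":0},{"gripper":0.2,"tx":0,"ty":0,"tz":0.02,"rx":0,"ry":0,"rz":0},{"gripper":1,"tx":0,"ty":0,"tz":0,"rx":0,"ry":0,"rz":0},{"gripper":1,"tx":0,"ty":0,"tz":0,"rx":0,"ry":0,"rz":0},{"gripper":1,"tx":0,"ty":0,"tz":0,"rx":0,"ry":0,"rz":0},{"gripper":1,"tx":0,"ty":0,"tz":0,"rx":0,"ry":0,"rz":0},{"gripper":1,"tx":0,"ty":0,"tz":0,"rx":0,"ry":0,"rz":0},{"gripper":1,"tx":0,"ty":0,"tz":0,"rx":0,"ry":0,"rz":0}]'
python3 -m handwheel '[{"gripper":1,"tx":0,"ty":0,"tz":0,"rx":0,"ry":0,"rz":0},{"gripper":1,"tx":0,"ty":0,"tz":0,"rx":0,"ry":0,"rz":0}]'
python3 -c "
from h import *
go(354.3,294.2,300)"
```

```text
t: 27.05
ee_pos: [521.8, 422.6, 200.1]
orientation: [3.142, -0.001, 0.0]
ft_force: [-0.9, -1.0, 3.4]
width: 23.5
t: 27.3
ee_pos: [521.8, 422.6, 200.1]
orientation: [-3.142, 0.001, -0.0]
ft_force: [-0.3, -2.4, 5.4]
width: 23.5
t 27.3 pos [521.8 422.6 200.1] yaw -0.04 tilt 0.01 w 23.5 F [-0.3 -2.4  5.4]
tool shift m [-0.1674  0.1285 -0.0999] rz deg -0.04 (shift in present axes; turn after)
```

```bash
python3 -m handwheel '[{"gripper":1,"tx":0,"ty":0,"tz":-0.01,"rx":0,"ry":0,"rz":0},{"gripper":1,"tx":0,"ty":0,"tz":-0.03,"rx":0,"ry":0,"rz":0},{"gripper":1,"tx":-0.008,"ty":0.006,"tz":-0.04,"rx":0,"ry":0,"rz":0},{"gripper":1,"tx":-0.025,"ty":0.019,"tz":-0.01,"rx":0,"ry":0,"rz":0},{"gripper":1,"tx":-0.036,"ty":0.028,"tz":0,"rx":0,"ry":0,"rz":0},{"gripper":1,"tx":-0.036,"ty":0.028,"tz":0,"rx":0,"ry":0,"rz":0},{"gripper":1,"tx":-0.032,"ty":0.024,"tz":0,"rx":0,"ry":0,"rz":0},{"gripper":1,"tx":-0.02,"ty":0.016,"tz":0.005,"rx":0,"ry":0,"rz":0}]'
python3 -m handwheel '[{"gripper":1,"tx":-0.0104,"ty":0.0075,"tz":0.02,"rx":0,"ry":0,"rz":0},{"gripper":1,"tx":0,"ty":0,"tz":0.02,"rx":0,"ry":0,"rz":0},{"gripper":1,"tx":0,"ty":0,"tz":0,"rx":0,"ry":0,"rz":0},{"gripper":1,"tx":0,"ty":0,"tz":0,"rx":0,"ry":0,"rz":0}]'
python3 look.py sr2 354 294 20
python3 -c "
from h import *
go(354.3,294.2,206.1)"
```

```text
t: 28.3
ee_pos: [363.1, 300.7, 285.1]
orientation: [-3.142, 0.001, 0.0]
ft_force: [-0.0, -0.3, -2.2]
width: 23.4
t: 28.8
ee_pos: [354.5, 294.6, 245.2]
orientation: [-3.141, 0.001, -0.001]
ft_force: [-0.2, 0.4, -2.3]
width: 23.5
t 28.9 pos [354.6 294.6 245.4] yaw -0.04 tilt 0.08 w 23.6 F [ 0.   0.1 -1.8]
tool shift m [-0.0003  0.0004  0.0393] rz deg -0.04 (shift in present axes; turn after)
```

View pics/sr2.png

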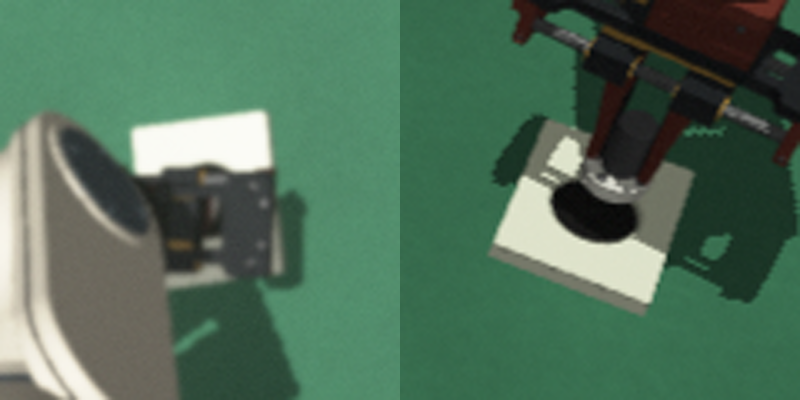

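Before lowering, I'll check this offset numerically by overlaying the predicted foot and recess outlines.

Run:
```python
from h import *
d=pickle.load(open("scene_sr2.pkl","rb")); im=cv2.resize(d["image"],None,fx=4,fy=4,interpolation=2)[:,:,::-1].copy()
a=np.linspace(0,2*np.pi,60)
def ring(x,y,z,r,c):
    p=proj(d,np.stack([x+r*np.cos(a),y+r*np.sin(a),0*a+z],-1)); cv2.polylines(im,[np.round((p+.5)*4-.5).astype(np.int32)],True,c,1)
ring(354.3,294.2,14,28,(0,0,255)); ring(354.6,294.6,45.3+12-6+0.0,21,(255,0,0)); ring(354.6,294.6,45.3+46,12,(0,255,255))
u=(proj(d,[354,294,30])[0]*4).astype(int)
cv2.imwrite("pics/ov.png",im[u[1]-280:u[1]+220,u[0]-300:u[0]+300])
```

```text
(no output)
```

View pics/ov.png

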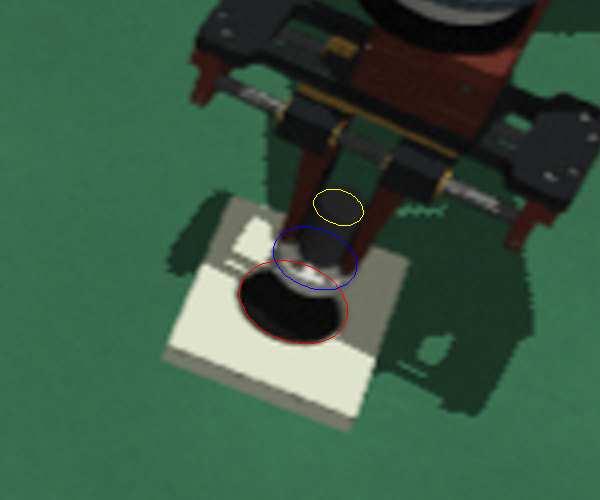

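The predicted rings fall on the recess mouth and the foot to within about 2–3 mm, so it is aligned. Lowering.

```bash
python3 -m handwheel '[{"gripper":1,"tx":0,"ty":0,"tz":0.015,"rx":0,"ry":0,"rz":0},{"gripper":1,"tx":0,"ty":0,"tz":0.013,"rx":0,"ry":0,"rz":0},{"gripper":1,"tx":0,"ty":0,"tz":0.005,"rx":0,"ry":0,"rz":0},{"gripper":1,"tx":0,"ty":0,"tz":0.003,"rx":0,"ry":0,"rz":0},{"gripper":1,"tx":0,"ty":0,"tz":0.001,"rx":0,"ry":0,"rz":0},{"gripper":1,"tx":0,"ty":0,"tz":0.001,"rx":0,"ry":0,"rz":0},{"gripper":1,"tx":0,"ty":0,"tz":0,"rx":0,"ry":0,"rz":0},{"gripper":1,"tx":0,"ty":0,"tz":0,"rx":0,"ry":0,"rz":0}]'
```

```text
t: 29.9
ee_pos: [354.2, 294.3, 206.9]
orientation: [-3.141, 0.001, -0.0]
ft_force: [-0.6, -0.1, -1.3]
width: 23.5
```

```bash
python3 -m handwheel '[{"gripper":1,"tx":0,"ty":0,"tz":0.0005,"rx":0,"ry":0,"rz":0},{"gripper":1,"tx":0,"ty":0,"tz":0.0005,"rx":0,"ry":0,"rz":0},{"gripper":1,"tx":0,"ty":0,"tz":0.0003,"rx":0,"ry":0,"rz":0},{"gripper":1,"tx":0,"ty":0,"tz":0,"rx":0,"ry":0,"rz":0}]'
```

```text
t: 30.4
ee_pos: [354.2, 294.3, 206.0]
orientation: [-3.141, 0.001, -0.0]
ft_force: [-2.2, -1.6, 9.0]
width: 23.7
```

```bash
python3 -m handwheel '[{"gripper":0.2,"tx":0,"ty":0,"tz":0,"rx":0,"ry":0,"rz":0},{"gripper":0.2,"tx":0,"ty":0,"tz":0,"rx":0,"ry":0,"rz":0},{"gripper":0.2,"tx":0,"ty":0,"tz":0,"rx":0,"ry":0,"rz":0},{"gripper":0.2,"tx":0,"ty":0,"tz":0,"rx":0,"ry":0,"rz":0},{"gripper":0.2,"tx":0,"ty":0,"tz":-0.02,"rx":0,"ry":0,"rz":0},{"gripper":0.2,"tx":0,"ty":0,"tz":-0.04,"rx":0,"ry":0,"rz":0},{"gripper":0.2,"tx":0,"ty":0,"tz":-0.05,"rx":0,"ry":0,"rz":0},{"gripper":0.2,"tx":0,"ty":0,"tz":-0.03,"rx":0,"ry":0,"rz":0}]'
python3 -m handwheel '[{"gripper":0.2,"tx":-0.01,"ty":-0.05,"tz":0,"rx":0,"ry":0,"rz":0},{"gripper":0.2,"tx":-0.02,"ty":-0.05,"tz":0,"rx":0,"ry":0,"rz":0},{"gripper":0.2,"tx":-0.03,"ty":-0.05,"tz":0,"rx":0,"ry":0,"rz":0},{"gripper":0.2,"tx":-0.04,"ty":-0.05,"tz":0,"rx":0,"ry":0,"rz":0},{"gripper":0.2,"tx":-0.04,"ty":-0.05,"tz":0,"rx":0,"ry":0,"rz":0},{"gripper":0.2,"tx":-0.02,"ty":-0.02,"tz":0,"rx":0,"ry":0,"rz":0},{"gripper":0.2,"tx":0,"ty":0,"tz":0,"rx":0,"ry":0,"rz":0},{"gripper":0.2,"tx":0,"ty":0,"tz":0,"rx":0,"ry":0,"rz":0}]'
cat > fin.py <<'E'
from h import *
from workcell import viewer
N=dict(LR=(630,-137,28.5,0),bar=(465,-104,0,0),sq=(357,-290,0,0),SR=(354.3,294.2,0,0),tape=(640.5,303.7,0,0),jar=(628,-317,0,0))
for n in("top","scene"):
    d=viewer.get_image(n); cv2.imwrite(f"pics/{n}_fin.png",d["image"][:,:,::-1]); pickle.dump(d,open(n+"_fin.pkl","wb"))
    W=pts(d); z=W[...,2]
    for k,v in N.items():
        near=(np.hypot(W[...,0]-v[0],W[...,1]-v[1])<(48 if k in("tape","jar") else 60))&(d["range_z"]>0)
        t=near&(z>np.percentile(z[near],99)-5); foot=near&(z>15.5)&(z<21)&(np.hypot(W[...,0]-v[0],W[...,1]-v[1])>15)
        print(n,k,"top z",np.percentile(z[t],90).round(1),"xy",W[t][:,:2].mean(0).round(1),"foot z",np.median(z[foot]).round(1) if foot.sum()>5 else None)
E
python3 fin.py
```

```text
t: 31.4
ee_pos: [354.4, 294.4, 347.5]
orientation: [-3.14, 0.001, -0.003]
ft_force: [0.7, 1.0, 0.5]
width: 70.4
t: 32.4
ee_pos: [242.9, 528.3, 344.1]
orientation: [-3.09, -0.102, 0.11]
ft_force: [-0.2, 0.3, -0.3]
width: 70.0
top LR top z 60.2 xy [ 627.  -137.1] foot z 17.5
top bar top z 60.0 xy [ 465.2 -103.5] foot z 17.2
top sq top z 60.1 xy [ 356.4 -288.5] foot z 17.3
top SR top z 60.7 xy [354.5 294. ] foot z 16.6
top tape top z 22.7 xy [640.7 303.5] foot z 19.0
top jar top z 62.6 xy [ 627.8 -318.9] foot z 18.0
scene LR top z 58.5 xy [ 628.8 -134.5] foot z 17.3
scene bar top z 58.7 xy [ 466.7 -101.3] foot z 17.3
scene sq top z 58.5 xy [ 357.8 -286.2] foot z 17.2
scene SR top z 58.7 xy [356.4 296.3] foot z 16.6
scene tape top z 21.2 xy [641.5 305.8] foot z 19.0
scene jar top z 60.7 xy [ 629.1 -316.2] foot z 17.8
```

View pics/scene_fin.png

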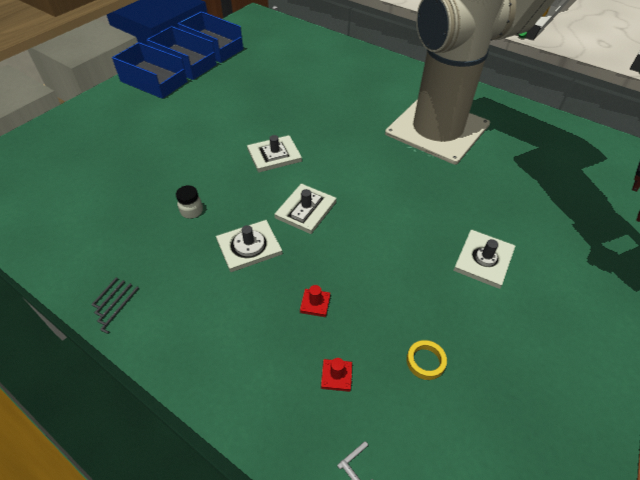

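View pics/top_fin.png

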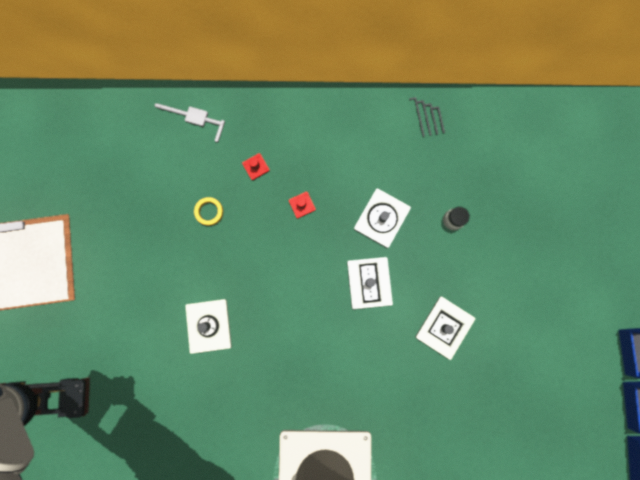

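Every head stands in its nest with all gaps visible, at scene (274,150), (305,205), (248,240) and (488,255). The shank tops read about 58.6 mm against the expected 58, and the tape and jar have not moved. Handing in.

```bash
python3 -c "
from workcell import ctrl
print(ctrl.close_job())"
```

```text
the job is handed in; nothing more can be done
None
```

All four press heads are back in their own nests. I placed the bar, large round, square and small round in that order, and handed the job in at about 32 s. The bar and square were turned to line up with their recesses. Each head was lowered until the wrist force showed contact, then released.

- **Height and tilt:** Shank tops read 58.5–58.7 mm in the scene camera, against 58 mm expected. The top camera read about 1.5 mm higher (60.0–60.7 mm), the same bias it had before the move. The pictures show all four upright inside their recesses.
- **Centring:** All four heads are within about 4 mm of my estimated nest centres; the limit is 12 mm. The two cameras differ by 2–3 mm throughout, so that figure is only good to a few millimetres. The square looked slightly off centre just after release.
- **Other objects:** The tape roll and grease jar show no movement beyond measurement noise, the red look-alikes were not touched, and the arm was clear of everything.

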